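Clamp a painted panel in the toggle jig

ROBOT

A 6-joint arm with a two-finger parallel gripper is mounted at the origin on the work surface. World frame = base frame: x ahead of the robot, y to its left, z up, the work surface at z = 0. Lengths are in m, angles in rad, forces in N, time in s.
With the tool pointing down it reaches from about 0.25 to 0.775 m from the base axis. Payload 4 kg.
Tool frame: the origin (TCP) lies at the very end of the fingers, on their centre line; the grasp point (between the pads) lies 19 mm behind it (bot.hold_point_z is the z of the grasp point in the tool frame, in m); z points along the fingers, y is the line along which they close (so a half turn about z gives the same grasp; the last joint's range is limited). The gripper opens to 85 mm and grips with 20 to 120 N. Pads are 22 mm wide; open, the fingers measure 114 mm over their backs; the gripper's body (76 mm by 85 mm) begins 54 mm behind the grasp point. The pads swing forward as they close: fully open they stand 13 mm farther back than shut.
Start: joints at [1.207, 0.087, 1.371, -0, 1.684, -0.103], TCP at [0.142, 0.531, 0.231] pointing down, gripper open.
Joint ranges: [-3.1, 3.1], [-0.76, 2.03], [0.27, 2.55], [-1.08, 4.22], [0.17, 2.65], [-2.57, 2.57]. Speed limits (rad/s): [2.79, 2.79, 3.14, 3.14, 3.14, 3.14].

INTERFACE

Orientations are given as a unit quaternion [w, x, y, z].
In Python, from plant import monitor, cams, order, bot gives the robot as it stands.
- The arm moves only by the shell command python3 -m jog 'ROWS' [FORCE]. ROWS is a JSON object of lists of equal length, an entry for each row: "translation": the shift along the world's x, y, z in m, a list of three; "dr": the turn, a rotation vector about the world's x, y, z in degrees, a list of three; "gripper": the finger opening in m, from 0 to 0.0854. A call has 1 to 12 rows; each row shifts and turns the commanded pose from where the row before left it; what a row does not reach is not made up. A row lasts 1/8 s, in which the tool goes at most 62.5 mm and 10.7 degrees, less where a joint would pass 70% of its speed; a pose out of reach is approached as far as the arm can. A call is refused whole if a number of a shift passes 0.0625 or a number of a turn 10.7, either way. A call with a gripper value outside its range is refused whole. The fingers move at their own pace and stop on an object; FORCE is the grip in N (left out, the last holds). Time passes only in rows, so rows that do not move let the fingers close. It gives the time, the measured TCP pose, the force, the opening and the grip force at its end, in the units of the state.
- monitor.get_state(): the state, without advancing time (a new reading comes with each control period).
- cams.get_image(name): name is "scene" or "top" or "wrist"; returns the picture (480x640x3 uint8, red, green, blue); there is no depth.
- cams.camera_params(name): a dict with "camera_matrix" (3x3 intrinsics, pixels), "k1" (the pictures are not rectified: a ray, as slopes to the right and down, at radius r is drawn at 1 + k1 r^2 times it, then the intrinsics apply), "pose" (4x4, takes a point from camera to world coordinates). Camera axes: x right, y down, z forward; pixel columns grow to the right and rows downward; lengths in m; the calibration is good to about 2 mm. A picture is of the moment at which its call begins: read the wrist's pose just before it. camera_params takes no time and is no camera call; for the wrist camera it gives the pose at the moment of the call.
- order.close_job(): hands the job in; it is judged then, once.
The state is a dict: "time_s": time; "joints": joint angles; "dq": joint speeds; "tau": joint torques, N m; "eef_pos": TCP position; "tcp_rot": TCP orientation; "force": force on the tool from outside, world axes, zero at the start; "torque": the same for the moment, N m; "grip_width": finger opening in m; "grip_force": force on a finger pad.
Only numpy, scipy, OpenCV 4.12 (cv2) and the standard library are available. Lean on these libraries where they do the work, as an engineer would, in place of code of your own. Each camera call takes 0.05 s, during which the arm holds its last target. There are 200 camera calls.

TASK

The small painted panel lies loose in the channel of the plywood clamping jig. Slide it along the channel until it seats snugly against the rubber stop, then push the toggle clamp's handle over with a fingertip in one go, without letting it spring back, until it has snapped past centre and you feel it firm against its end stop, so that the clamp holds the panel there. Push gently, never harder than 25 N, and leave the other things on the bench alone.

Things in the scene. Friction and masses are not known exactly. Their poses are not given: they have to be found in the camera images.
- jig: Plywood board fixed to the bench, 270 x 250 x 18 mm. Origin on its underside, on the channel's centre line; board spans x -125..145, y -90..160 mm. x: along the channel towards the stop; y: towards the clamp; z up. Two battens 8 mm high, 12 mm wide, x -100..100 mm, with inner faces at y = +57 and -57 mm, form the channel.
- panel: Loose wooden panel with paint patches, 120 (x) x 110 (y) x 16 mm, about 0.25 kg, lying on the board in the channel (2 mm play each side), underside 18 mm above the bench; sliding it takes 1 to 4 N. Origin: centre of its underside; x along the channel. It begins 30 to 76 mm short of the stop; its near edge (60 mm to -x of its centre) is free to push.
- bracket: Steel end bracket, 34 mm high. Origin on the board's top straight over the jig's origin, axes as the jig's; plate face at x = 124 mm. Carries the stop: a rubber pad 20 mm across, 12 mm above the board on the centre line. Its hand-set face lies anywhere from x = 100 to 114 mm: NOT reported, to be felt or seen. The rubber gives 1 mm per 8 N, at most 6 mm.
- clamp: Steel toggle clamp beside the channel. Origin on the board's top (18 mm above the bench), 60 mm along x and 120 mm along y from the jig's origin, axes as the jig's. Carries the handle, which turns about a pivot parallel to x 45 mm above this origin, and an arm with a sprung rubber pad that comes down on the panel at y = -87 mm as the handle closes; when open it rises to 80 mm above the bench.
- handle (a joint): Handle angle, rad. 0: open, leaning 0.75 rad from upright away from the channel (+y); grows as it is pushed up and over towards the channel (-y); 0.85: end stop, shut, 0.1 rad past upright. From about 0.3 it resists with some 2 to 5 N; past centre (0.72) it snaps by itself to 0.85 and stays; let go before, it falls back. Its rubber grip clings: push along its arc; a straight level push jams at first.
- handle_tip (a point): Free end, on the axis, of the handle: a rubber grip 20 mm thick on a steel bar, 95 mm from the pivot to this point. When open the tip is about 132 mm above the bench and 65 mm to +y of the pivot; when shut about 157 mm above the bench.
- brush_jar: Bystander: glass jar, 72 mm wide, 90 mm high, with brushes standing to about 210 mm. Origin at the centre of its underside.
- bowl: Bystander: white ceramic bowl, 130 mm wide, 55 mm high. Origin at the centre of its underside.
- copper_cup: Bystander: copper cup, 56 mm wide, 55 mm high. Origin at the centre of its underside.
- spatula: Bystander: spatula lying on the bench, about 0.25 m long. Origin under its middle.
Mind the look-alikes: they are no part of the job. Of the things like the panel, leave any that is blue, purple or red; of the rest the larger one is meant.

How it is judged:
On the way, in this order (a step that is already met when the one before it is completed fails the run):
1. with the clamp still open, the panel is pressed by the robot against the stop with more than 2 N (contact force between panel and bracket above 2 N and contact force between the fingers and panel above 1 N and value of joint handle below 0.2 rad), for 0.2 s.
2. the handle has snapped over and is pressed against its end stop with more than 3 N (value of joint handle above 0.81 rad and contact force between the fingers and clamp above 3 N), for 0.2 s.
At the end, for the whole second after the job is handed in: The handle is shut (joint above 0.81 rad), the clamp bears on the panel with more than 5 N, the panel lies flat (within 0.03 rad), at rest, its centre 37.5 to 58 mm along x in the bracket's frame (the stop's range with tolerance), and it still touches the stop (more than 0.1 N) (value of joint handle above 0.81 rad and contact force between panel and clamp above 5 N and x of panel in the frame of bracket between 0.0375 and 0.058 m and contact force between panel and bracket above 0.1 N and angle between panel's own z axis and vertical below 0.03 rad and linear speed of panel below 0.01 m/s).
It fails at once if the panel is pushed harder than 25 N (contact force between the fingers and panel above 25 N).
It fails at once if the clamp is pushed harder than 25 N (contact force between the fingers and clamp above 25 N).
It fails at once if the handle springs back from part way (value of joint handle between 0.25 and 0.65 rad and velocity of joint handle below -1 rad/s).
It fails at once if one of the bystanders (brush jar, bowl, copper cup, spatula) is moved more than 20 mm (distance of any of brush_jar, bowl, copper_cup, spatula from where it was at the start of the episode above 0.02 m).
It also fails if it takes over 72 s, if anything falls off the work surface, if the arm or the gripper's body presses on something with over 40 N, if the wrist force passes 120 N, or if a joint passes its speed limit or range.

## Working session

There is one attempt and no reset: what is moved stays moved. The work goes in short steps, Python scripts to look and compute and a shell command to move; the robot and the scene stay as the last step left them, time stands still between calls to the robot, and variables do not carry over. Pictures are saved under pics/ and viewed, at most 10 in all, crops included, and the job is handed in when it is done.

```bash
mkdir -p pics
cat > h.py <<'E'
import numpy as np, cv2
from plant import monitor, cams, order, bot
def ray(p,uv):
    K=np.array(p["camera_matrix"]);k=p["k1"];T=np.array(p["pose"])
    d=(np.array(uv,float)-K[:2,2])/[K[0,0],K[1,1]]
    s=d.copy()
    for _ in range(20): s=d/(1+k*(s@s))
    return T[:3,3],T[:3,:3]@np.r_[s,1]
def onz(p,uv,z):
    o,r=ray(p,uv); return (o+r*(z-o[2])/r[2])
def proj(p,X):
    K=np.array(p["camera_matrix"]);T=np.array(p["pose"])
    c=T[:3,:3].T@(np.array(X)-T[:3,3]); s=c[:2]/c[2]; s=s*(1+p["k1"]*(s@s))
    return s*[K[0,0],K[1,1]]+K[:2,2]
def snap(n,f):
    im=cams.get_image(n); cv2.imwrite("pics/"+f,im[:,:,::-1]); return im
E
python3 - <<'E'
from h import *
for n in("top","scene"):
    snap(n,n+"0.png"); p=cams.camera_params(n); print(n,np.round(p["pose"],3).tolist(),p["k1"],np.array(p["camera_matrix"])[0,0])
print(monitor.get_state())
E
```

```text
top [[0.005, -0.99, 0.142, 0.31], [-1.0, -0.005, 0.001, -0.009], [-0.001, -0.142, -0.99, 1.333], [0.0, 0.0, 0.0, 1.0]] -0.0008987914148068164 558.5227893221942
scene [[0.169, 0.701, -0.693, 1.324], [0.985, -0.132, 0.107, -0.125], [-0.016, -0.701, -0.713, 0.954], [0.0, 0.0, 0.0, 1.0]] -0.025531861834422753 461.50248804552814
{'time_s': 0.1, 'joints': array([ 1.20689287e+00,  8.79279660e-02,  1.37211535e+00, -6.57179494e-05,
        1.68360810e+00, -1.03109832e-01]), 'dq': array([ 0.00010768, -0.00220308, -0.00525901, -0.001012  ,  0.00082104,
       -0.00076386]), 'tau': array([ 2.56371204e-03, -3.53013539e+01, -3.14220357e+01, -3.87543616e-05,
        7.84676231e-03,  1.93555030e-05]), 'eef_pos': array([0.14168472, 0.53096961, 0.23022436]), 'tcp_rot': array([-2.06421435e-04,  1.30031159e-01,  9.91509373e-01, -1.00900142e-03]), 'force': array([-0.60731562,  0.00462134,  0.78393704]), 'torque': array([ 0.01327297, -0.00387163, -0.04069923]), 'grip_force': 0.0, 'grip_width': 0.0853479665068667}
```

View pics/top0.png

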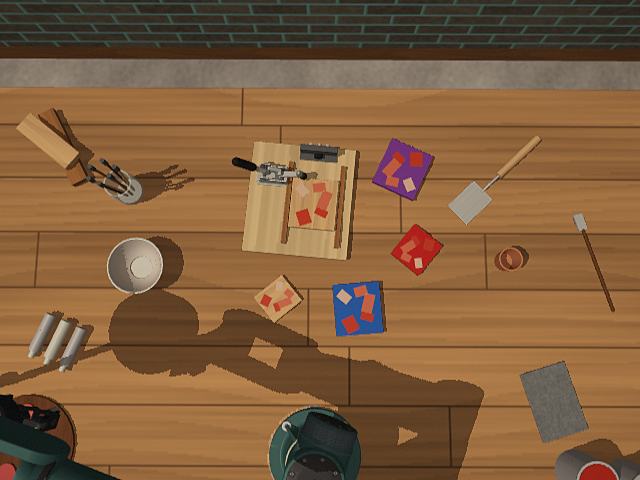

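View pics/scene0.png

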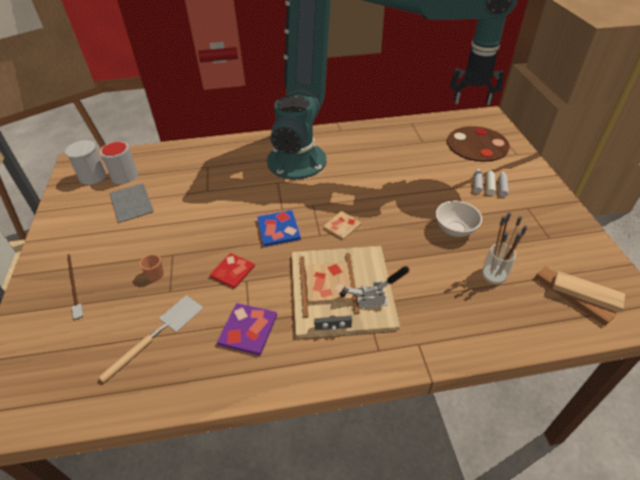

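Top view: the jig board has corners at about (255,141), (358,150), (350,259) and (243,250). The panel is at about (315,205), the bracket at (320,153), and the black handle grip at (243,162), pointing left (+y). The purple, red and blue boards and the small tan panel outside are look-alikes. I'll fit the jig frame and zoom in to check.

```bash
cat >> h.py <<'E'
def fit(A,B):
    A=np.array(A,float);B=np.array(B,float);a=A.mean(0);b=B.mean(0)
    P=A-a;Q=B-b
    th=np.arctan2((P[:,0]*Q[:,1]-P[:,1]*Q[:,0]).sum(),(P*Q).sum())
    R=np.array([[np.cos(th),-np.sin(th)],[np.sin(th),np.cos(th)]])
    return th,R,b-R@a,Q-P@R.T
E
python3 - <<'E'
from h import *
p=cams.camera_params("top")
C=[onz(p,u,.018)[:2] for u in[(255,141),(358,150),(350,259),(243,250)]]
th,R,t,e=fit([(.145,.16),(.145,-.09),(-.125,-.09),(-.125,.16)],C)
print(th,t,np.round(e*1e3,1))
im=cv2.imread("pics/top0.png")
def J(x,y,z): return np.r_[R@[x,y]+t,z]
c=cv2.resize(im[130:270,225:365],None,fx=4,fy=4,interpolation=cv2.INTER_CUBIC)
for X in[(.145,.16,.018),(.145,-.09,.018),(-.125,-.09,.018),(-.125,.16,.018),(.124,0,.052),(-.1,.057,.026),(-.1,-.057,.026),(.1,.057,.026),(.1,-.057,.026),(.06,.185,.132)]:
    u=(proj(p,J(*X))-[225,130]+.5)*4; cv2.circle(c,tuple(int(v) for v in u),3,(255,0,255),1)
cv2.imwrite("pics/topz.png",c)
E
```

```text
-0.0815217616915362 [0.57764282 0.00240545] [[-0.3  1.2]
 [-1.6 -0.8]
 [ 1.  -2.5]
 [ 0.9  2. ]]
```

View pics/topz.png

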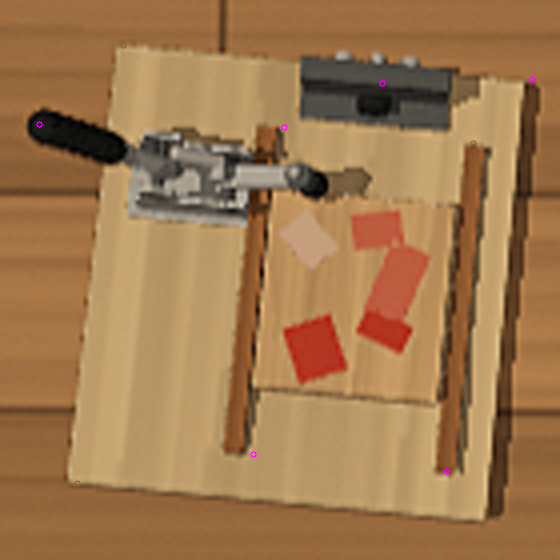

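The magenta marks sit about 8 crop px right of the true corners, so I'll refit. Crop positions: board corners (117,45), (527,80), (486,520), (68,483). Inner batten ends (281,126), (466,145), (437,472), (244,455). Panel near edge (255,389) to (440,404), far edge at about y 203.

Run:
```python
from h import *
p=cams.camera_params("top")
f=lambda u,z:onz(p,((u[0]+.5)/4-.5+225,(u[1]+.5)/4-.5+130),z)[:2]
M=[(.145,.16),(.145,-.09),(-.125,-.09),(-.125,.16),(.1,.057),(.1,-.057),(-.1,-.057),(-.1,.057)]
U=[(117,45),(527,80),(486,520),(68,483),(281,126),(466,145),(437,472),(244,455)]
C=[f(u,.018 if i<4 else .026) for i,u in enumerate(U)]
th,R,t,e=fit(M,C); print(th,t,np.round(e*1e3,1))
inv=lambda q:R.T@(np.array(q)-t)
for u in[(255,389),(440,404),(459,205)]: print("panel",inv(f(u,.034)))
print("tip",inv(f((40,124),.132)))
for n,X in dict(edge=(-.06,0),standoff=(-.115,0),tip=(.06,.185),tipshut=(.06,.1105),pivot=(.06,.12)).items(): print(n,R@X+t)
np.savez("jig.npz",R=R,t=t,th=th)
# second view check
q=cams.camera_params("scene"); print([np.round(proj(q,np.r_[R@x+t,.018])) .tolist()for x in M[:4]])
```

```text
-0.08869470990873006 [0.57710519 0.00689599] [[-0.6  0.6]
 [ 0.6 -0.3]
 [ 0.6  1.3]
 [-0.7 -0. ]
 [ 0.7 -1.8]
 [-0.5  0.3]
 [ 0.2 -0.2]
 [-0.3  0.2]]
panel [-0.06170063  0.05409549]
panel [-0.06045903 -0.05521507]
panel [ 0.06016035 -0.05575842]
tip [0.05990367 0.18070877]
edge [0.51734104 0.0122107 ]
standoff [0.46255724 0.01708252]
tip [0.65325636 0.18585409]
tipshut [0.64665727 0.11164693]
pivot [0.64749876 0.12110959]
[[400.0, 326.0], [296.0, 334.0], [292.0, 251.0], [381.0, 245.0]]
```

The fit is good to about 2 mm. The panel centre is at jig x ≈ 0 and the sizes agree. Now I'll go above the standoff point behind the panel with the fingers shut and tool y along jig y.

```bash
python3 -m jog '{"translation":[[0.0321,-0.0514,0],[0.0321,-0.0514,0],[0.0321,-0.0514,0],[0.0321,-0.0514,0],[0.0321,-0.0514,0],[0.0321,-0.0514,0],[0.0321,-0.0514,0],[0.0321,-0.0514,0],[0.0321,-0.0514,0],[0.0321,-0.0514,0],[0,0,-0.05],[0,0,-0.05]],"dr":[[0,0,1],[0,0,1],[0,0,1],[0,0,1],[0,0,1],[0,0,1],[0,0,1],[0,0,1],[0,0,1],[0,0,1],[0,0,0],[0,0,0]],"gripper":[0,0,0,0,0,0,0,0,0,0,0,0]}' 20
python3 - <<'E'
from h import *
from scipy.spatial.transform import Rotation as Ro
s=monitor.get_state();J=np.load("jig.npz")
w=s["tcp_rot"];print(J["R"].T@(s["eef_pos"][:2]-J["t"]),s["eef_pos"]);M=Ro.from_quat(np.r_[w[1:],w[0]]).as_matrix();print(M.round(3),J["R"].round(3))
p=cams.camera_params("wrist");print(np.round(p["pose"],3))
snap("wrist","w1.png")
E
```

```text
time_s: 1.6
eef_pos: [0.4633, 0.0163, 0.1301]
tcp_rot: [0.0, 0.044, 0.999, 0.0]
force: [0.2, 0.1, 0.1]
grip_width: 0.0003
grip_force: 0.0
[-0.11416476 -0.00075014] [0.46332274 0.01626135 0.13008809]
[[-0.996  0.089  0.001]
 [ 0.089  0.996  0.   ]
 [-0.001  0.    -1.   ]] [[ 0.996  0.089]
 [-0.089  0.996]]
[[ 0.089  0.944  0.319  0.384]
 [ 0.996 -0.084 -0.029  0.024]
 [-0.     0.32  -0.947  0.272]
 [ 0.     0.     0.     1.   ]]
```

View pics/w1.png

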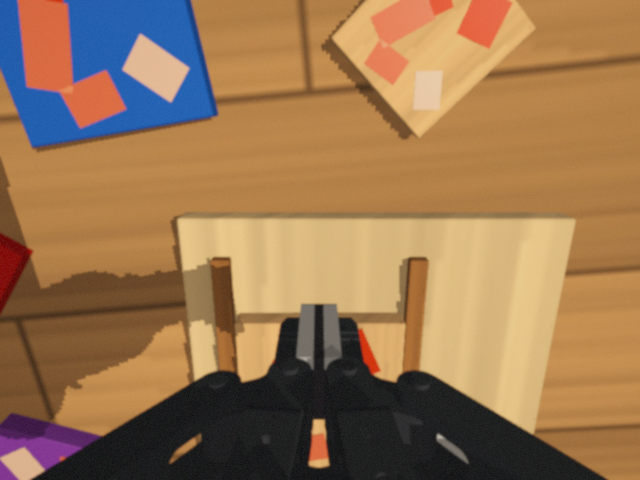

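Wrist view: the closed fingers (319,310–400) are centred between the battens (222 and 416), just short of the panel's near edge (row ~315). I'll descend beside it and approach.

```bash
python3 -m jog '{"translation":[[0,0,-0.035],[0,0,-0.035],[0,0,-0.025],[0,0,-0.010],[0,0,0],[0.01,-0.0009,0],[0.01,-0.0009,0],[0.008,-0.0007,0],[0.004,-0.0004,0],[0.004,-0.0004,0],[0.004,-0.0004,0],[0,0,0]],"dr":[[0,0,0],[0,0,0],[0,0,0],[0,0,0],[0,0,0],[0,0,0],[0,0,0],[0,0,0],[0,0,0],[0,0,0],[0,0,0],[0,0,0]],"gripper":[0,0,0,0,0,0,0,0,0,0,0,0]}'
```

```text
time_s: 3.15
eef_pos: [0.503, 0.0137, 0.0263]
tcp_rot: [-0.0, 0.043, 0.999, 0.0]
force: [0.4, -0.9, 0.2]
grip_width: -0.0002
grip_force: 0.0
```

```bash
python3 -m jog '{"translation":[[0.003,-0.0003,0],[0.003,-0.0003,0],[0.003,-0.0003,0],[0.003,-0.0003,0],[0.003,-0.0003,0],[0.003,-0.0003,0],[0.003,-0.0003,0],[0.003,-0.0003,0],[0.003,-0.0003,0],[0.003,-0.0003,0],[0.003,-0.0003,0],[0.003,-0.0003,0]],"dr":[[0,0,0],[0,0,0],[0,0,0],[0,0,0],[0,0,0],[0,0,0],[0,0,0],[0,0,0],[0,0,0],[0,0,0],[0,0,0],[0,0,0]],"gripper":[0,0,0,0,0,0,0,0,0,0,0,0]}'
```

```text
time_s: 4.65
eef_pos: [0.539, 0.0101, 0.0263]
tcp_rot: [-0.0, 0.043, 0.999, 0.0]
force: [-2.4, 0.3, -0.5]
grip_width: -0.0004
grip_force: 0.7
```

```bash
for i in 1; do python3 -m jog '{"translation":[[0.002,-0.0002,0],[0.002,-0.0002,0],[0.002,-0.0002,0],[0.001,-0.0001,0]],"dr":[[0,0,0],[0,0,0],[0,0,0],[0,0,0]],"gripper":[0,0,0,0]}'|grep -E "force|eef"; done
```

```text
eef_pos: [0.5459, 0.0094, 0.0263]
force: [-2.3, 0.3, -0.0]
grip_force: 0.6
```

```bash
python3 -m jog '{"translation":[[0.001,-0.0001,0],[0.001,-0.0001,0],[0.001,-0.0001,0]],"dr":[[0,0,0],[0,0,0],[0,0,0]],"gripper":[0,0,0]}'|grep -E "force|eef"
```

```text
eef_pos: [0.5489, 0.0091, 0.0263]
force: [-1.6, -0.5, -1.6]
grip_force: 0.5
```

```bash
python3 -m jog '{"translation":[[0.001,-0.0001,0],[0.001,-0.0001,0],[0.001,-0.0001,0]],"dr":[[0,0,0],[0,0,0],[0,0,0]],"gripper":[0,0,0]}'|grep -E "force|eef"
```

```text
eef_pos: [0.5519, 0.0088, 0.0263]
force: [-1.3, 0.5, -0.2]
grip_force: 0.5
```

```bash
python3 -m jog '{"translation":[[0.001,-0.0001,0],[0.001,-0.0001,0],[0.001,-0.0001,0]],"dr":[[0,0,0],[0,0,0],[0,0,0]],"gripper":[0,0,0]}'|grep -E "force|eef"
```

```text
eef_pos: [0.5541, 0.0086, 0.0263]
force: [-5.2, 0.9, 2.7]
grip_force: 2.4
```

```bash
python3 -m jog '{"translation":[[0.001,-0.0001,0],[0.001,-0.0001,0]],"dr":[[0,0,0],[0,0,0]],"gripper":[0,0]}'|grep -E "force|eef"
```

```text
eef_pos: [0.5542, 0.0086, 0.0262]
force: [-9.4, 1.5, 7.7]
grip_force: 5.2
```

Firm contact: panel centre about 48 mm, within the stop's range. I'll hold briefly.

```bash
python3 -m jog '{"translation":[[0,0,0],[0,0,0],[0,0,0],[0,0,0]],"dr":[[0,0,0],[0,0,0],[0,0,0],[0,0,0]],"gripper":[0,0,0,0]}'|grep -E "force|eef"
python3 - <<'E'
from h import *
im=snap("top","top1.png")
c=cv2.resize(im[130:270,225:365],None,fx=4,fy=4,interpolation=cv2.INTER_CUBIC);cv2.imwrite("pics/top1z.png",c[:,:,::-1])
E
```

```text
eef_pos: [0.5542, 0.0086, 0.0263]
force: [-8.1, 0.5, 5.2]
grip_force: 4.5
```

View pics/top1z.png

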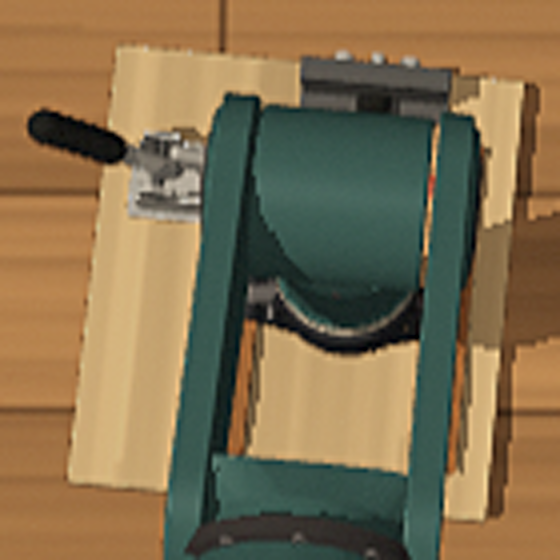

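The wrist hides the panel, so I'll go by force. One more mm with a hold, then back off and rise.

```bash
python3 -m jog '{"translation":[[0.001,-0.0001,0],[0,0,0],[0,0,0],[0,0,0]],"dr":[[0,0,0],[0,0,0],[0,0,0],[0,0,0]],"gripper":[0,0,0,0]}'|grep -E "force|eef"
python3 -m jog '{"translation":[[-0.003,0.0003,0],[-0.01,0.0009,0],[-0.02,0.0018,0],[-0.03,0.0027,0],[0,0,0.05],[0,0,0.05],[0,0,0.05],[0,0,0.05],[0,0,0]],"dr":[[0,0,0],[0,0,0],[0,0,0],[0,0,0],[0,0,0],[0,0,0],[0,0,0],[0,0,0],[0,0,0]],"gripper":[0,0,0,0,0,0,0,0,0]}'|grep -E "force|eef"
python3 - <<'E'
from h import *
im=snap("top","top2.png")
c=cv2.resize(im[130:270,225:365],None,fx=4,fy=4,interpolation=cv2.INTER_CUBIC);cv2.imwrite("pics/top2z.png",c[:,:,::-1])
E
```

```text
eef_pos: [0.5543, 0.0087, 0.0263]
force: [-11.8, 1.2, 7.5]
grip_force: 5.8
eef_pos: [0.4977, 0.0136, 0.2327]
force: [-0.1, -0.2, -0.7]
grip_force: 0.0
```

View pics/top2z.png

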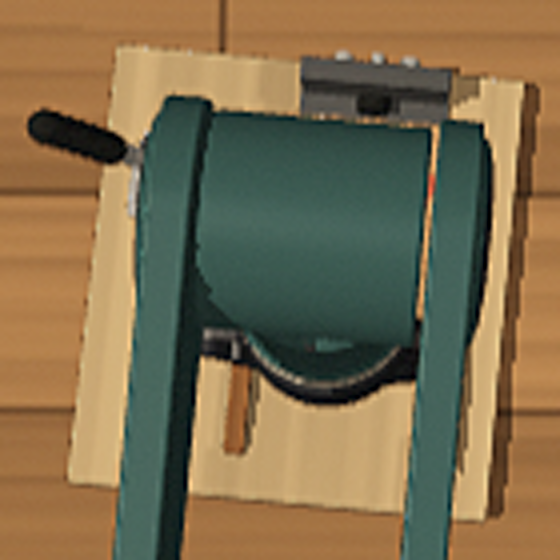

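The arm still hides the panel. I'll move over to beyond the handle, high, while tilting the tool 25° (body towards +y), then look.

```bash
python3 -m jog '{"translation":[[0.0323,0.0473,0],[0.0323,0.0473,0],[0.0323,0.0473,0],[0.0323,0.0473,0],[0.0323,0.0473,0],[0,0,0],[0,0,0]],"dr":[[-4.98,0.44,0],[-4.98,0.44,0],[-4.98,0.44,0],[-4.98,0.44,0],[-4.98,0.44,0],[0,0,0],[0,0,0]],"gripper":[0,0,0,0,0,0,0]}'|grep -E "force|eef|rot"
python3 - <<'E'
from h import *
from scipy.spatial.transform import Rotation as Ro
s=monitor.get_state();J=np.load("jig.npz");w=s["tcp_rot"]
print(J["R"].T@(s["eef_pos"][:2]-J["t"]),s["eef_pos"][2],s["joints"].round(2));M=Ro.from_quat(np.r_[w[1:],w[0]]).as_matrix()
print("axis in jig",J["R"].T@M[:2,2],M[2,2])
a=cv2.resize(snap("top","t3.png")[130:270,130:365],None,fx=2.5,fy=2.5,interpolation=cv2.INTER_CUBIC)
b=cv2.resize(snap("scene","s3.png")[200:350,270:560],None,fx=2,fy=2,interpolation=cv2.INTER_CUBIC)
w=max(a.shape[1],b.shape[1]);f=lambda i:cv2.copyMakeBorder(i,0,0,0,w-i.shape[1],0)
o=np.vstack([f(a),f(b)])[:600];print(o.shape);cv2.imwrite("pics/c3.png",cv2.resize(o,None,fx=.9,fy=.9)[:,:,::-1])
E
```

```text
eef_pos: [0.656, 0.2504, 0.2233]
tcp_rot: [-0.012, 0.041, 0.975, -0.217]
force: [0.8, -1.0, 0.5]
grip_force: 0.0
[0.05704364 0.24948904] 0.2232855161331357 [ 0.45  0.62  0.75 -0.41  1.98 -1.16]
axis in jig [-0.00304516 -0.42511091] -0.9051361447668849
(600, 588, 3)
```

View pics/c3.png

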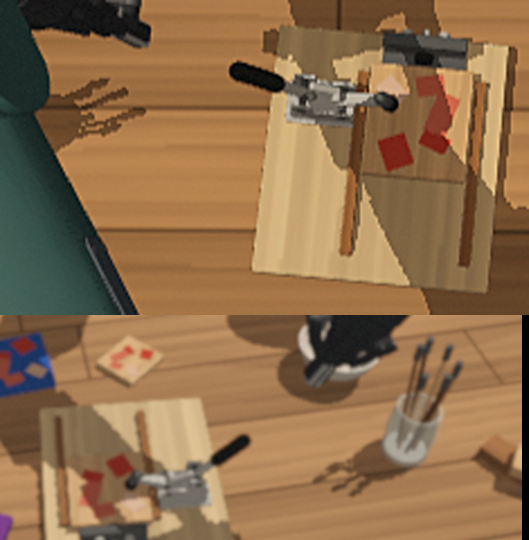

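The panel's far edge now lies at the bracket, the handle is open, and the jar is clear of the path. I'll descend outside the handle and approach.

```bash
python3 -m jog '{"translation":[[0.003,0,-0.05],[0,0,-0.05],[0,0,-0.03],[0,0,-0.01],[-0.0012,-0.013,0.003],[-0.0012,-0.013,0.003],[-0.0007,-0.008,0.002],[0,0,0],[0,0,0]],"dr":[[0,0,0],[0,0,0],[0,0,0],[0,0,0],[0,0,0],[0,0,0],[0,0,0],[0,0,0],[0,0,0]],"gripper":[0,0,0,0,0,0,0,0,0]}'|grep -E "force|eef|rot"
cat > st.py <<'E'
from h import *
from scipy.spatial.transform import Rotation as Ro
s=monitor.get_state();J=np.load("jig.npz");w=s["tcp_rot"];R=J["R"]
M=Ro.from_quat(np.r_[w[1:],w[0]]).as_matrix();f=s["force"]
print("jig",(R.T@(s["eef_pos"][:2]-J["t"])).round(4),s["eef_pos"][2].round(4),"tilt",np.degrees(np.arctan2(-(R.T@M[:2,2])[1],-M[2,2])).round(1),"F",(R.T@f[:2]).round(1),f[2].round(1),"t",s["time_s"])
E
python3 st.py
python3 - <<'E'
from h import *
p=cams.camera_params("top");J=np.load("jig.npz")
for u in[(360,175),(465,182)]: print(J["R"].T@(onz(p,(u[0]/2.25+130,u[1]/2.25+130),.034)[:2]-J["t"]))
E
```

```text
eef_pos: [0.6563, 0.2166, 0.0946]
tcp_rot: [-0.01, 0.042, 0.975, -0.216]
force: [0.2, -0.0, -0.0]
grip_force: 0.0
jig [0.0603 0.2159] 0.0946 tilt 25.0 F [0.2 0. ] -0.0 t 10.85
[-0.01576812  0.05489599]
[-0.01294532 -0.05579948]
```

```bash
python3 -m jog '{"translation":[[-0.0003,-0.003,0],[-0.0003,-0.003,0],[-0.0003,-0.003,0],[-0.0002,-0.002,0],[-0.0002,-0.002,0],[0,0,0]],"dr":[[0,0,0],[0,0,0],[0,0,0],[0,0,0],[0,0,0],[0,0,0]],"gripper":[0,0,0,0,0,0]}'>/dev/null; python3 st.py
python3 -m jog '{"translation":[[-0.0001,-0.0015,0.001],[-0.0001,-0.0015,0.001],[-0.0001,-0.0015,0.001]],"dr":[[0,0,0],[0,0,0],[0,0,0]],"gripper":[0,0,0]}'>/dev/null; python3 st.py
```

```text
jig [0.0602 0.2024] 0.0944 tilt 25.0 F [-0.   0.4] 0.4 t 11.6
jig [0.0603 0.1981] 0.0975 tilt 25.0 F [0.6 1.1] -0.2 t 11.975
```

```bash
for k in 1; do python3 -m jog '{"translation":[[-0.0001,-0.0012,0.001],[-0.0001,-0.0012,0.001],[-0.0001,-0.0012,0.001]],"dr":[[0,0,0],[0,0,0],[0,0,0]],"gripper":[0,0,0]}'>/dev/null; python3 st.py; done
```

```text
jig [0.0602 0.1945] 0.1004 tilt 25.0 F [-0.6  0.2] 0.1 t 12.35
```

```bash
python3 -m jog '{"translation":[[-0.0001,-0.0012,0.001],[-0.0001,-0.0012,0.001],[-0.0001,-0.0012,0.001]],"dr":[[0,0,0],[0,0,0],[0,0,0]],"gripper":[0,0,0]}'>/dev/null; python3 st.py
```

```text
jig [0.0603 0.191 ] 0.1035 tilt 25.0 F [-0.9  1.3] -0.0 t 12.725
```

Run:
```python
from h import *
a=snap("scene","s4.png")[210:330,330:470];b=snap("top","t4.png")[130:230,200:330]
a=cv2.resize(a,(560,480),interpolation=cv2.INTER_CUBIC)
cv2.imwrite("pics/c4.png",a[:,:,::-1])
```

```text
(no output)
```

View pics/c4.png

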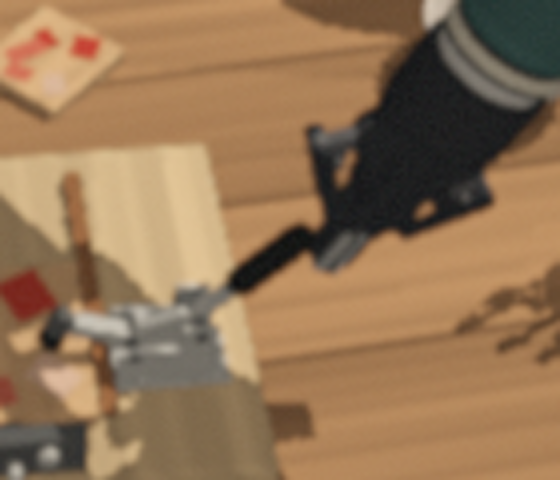

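The fingertip (340,250) just touches the outer end of the grip (305,235), about 15 mm up from the finger's tip. Next I'll work out the arc about the pivot.

Run:
```python
import numpy as np
p=np.array([.071,.0405])
t=np.radians(3);R=np.array([[np.cos(t),-np.sin(t)],[np.sin(t),np.cos(t)]])
for i in range(19):
    q=R@p;d=q-p;p=q;print(i+1,np.round([.089*d[0],.996*d[0],d[1]],4).tolist())
```

```text
1 [-0.0002, -0.0022, 0.0037]
2 [-0.0002, -0.0024, 0.0035]
3 [-0.0002, -0.0026, 0.0034]
4 [-0.0002, -0.0028, 0.0033]
5 [-0.0003, -0.0029, 0.0031]
6 [-0.0003, -0.0031, 0.003]
7 [-0.0003, -0.0032, 0.0028]
8 [-0.0003, -0.0034, 0.0026]
9 [-0.0003, -0.0035, 0.0024]
10 [-0.0003, -0.0036, 0.0023]
11 [-0.0003, -0.0037, 0.0021]
12 [-0.0003, -0.0038, 0.0019]
13 [-0.0004, -0.0039, 0.0017]
14 [-0.0004, -0.004, 0.0014]
15 [-0.0004, -0.0041, 0.0012]
16 [-0.0004, -0.0041, 0.001]
17 [-0.0004, -0.0042, 0.0008]
18 [-0.0004, -0.0042, 0.0006]
19 [-0.0004, -0.0042, 0.0004]
```

```bash
python3 -m jog '{"translation":[[-0.0002,-0.0022,0.0037],[-0.0002,-0.0024,0.0035],[-0.0002,-0.0026,0.0034],[-0.0002,-0.0028,0.0033]],"dr":[[2.99,-0.27,0],[2.99,-0.27,0],[2.99,-0.27,0],[2.99,-0.27,0]],"gripper":[0,0,0,0]}'>/dev/null; python3 st.py
python3 - <<'E'
from h import *
a=snap("scene","s5.png")[210:330,330:470];b=snap("top","t5.png")[130:230,200:330]
a=cv2.resize(a,(560,480),interpolation=cv2.INTER_CUBIC)
cv2.imwrite("pics/c5.png",a[:,:,::-1])
E
```

```text
jig [0.0602 0.1809] 0.1174 tilt 12.9 F [0.  0.2] 0.2 t 13.325
```

View pics/c5.png

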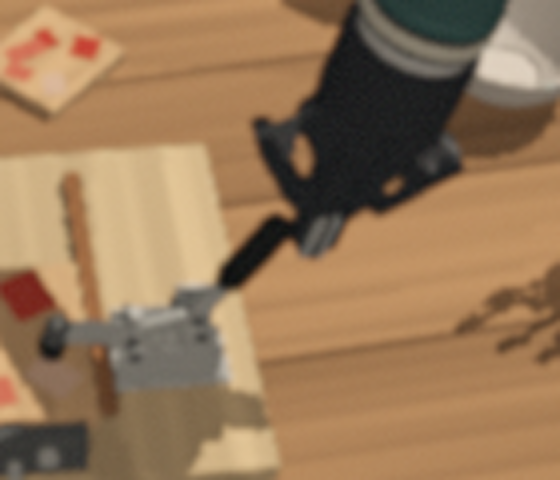

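The handle follows: the grip end moved from (305,235) to (285,222) and the arm pad is dropping. I'll continue along the arc.

```bash
python3 -m jog '{"translation":[[-0.0003,-0.0029,0.0031],[-0.0003,-0.0031,0.0030],[-0.0003,-0.0032,0.0028],[-0.0003,-0.0034,0.0026],[-0.0003,-0.0035,0.0024],[-0.0003,-0.0036,0.0023]],"dr":[[2.99,-0.27,0],[2.99,-0.27,0],[2.99,-0.27,0],[2.99,-0.27,0],[2.99,-0.27,0],[2.99,-0.27,0]],"gripper":[0,0,0,0,0,0]}'>/dev/null; python3 st.py
```

```text
jig [0.0598 0.1627] 0.133 tilt -5.2 F [-0.3  2.9] -0.6 t 14.175
```

```bash
python3 -m jog '{"translation":[[-0.0003,-0.0037,0.0021],[-0.0003,-0.0038,0.0019],[-0.0004,-0.0039,0.0017]],"dr":[[2.99,-0.27,0],[2.99,-0.27,0],[2.99,-0.27,0]],"gripper":[0,0,0]}'>/dev/null; python3 st.py
```

```text
jig [0.0598 0.1504] 0.1389 tilt -14.1 F [0.5 0.4] -0.8 t 14.55
```

```bash
python3 -m jog '{"translation":[[-0.0004,-0.0040,0.0014],[-0.0004,-0.0041,0.0012],[-0.0004,-0.0041,0.0010]],"dr":[[2.99,-0.27,0],[2.99,-0.27,0],[2.99,-0.27,0]],"gripper":[0,0,0]}'>/dev/null; python3 st.py
```

```text
jig [0.0599 0.1386] 0.1426 tilt -23.2 F [0.8 9.4] -0.8 t 14.925
```

The force rose to 2.9 N, dropped as the handle snapped, then reached 9.4 N at the end stop. I'll hold and check.

```bash
python3 -m jog '{"translation":[[0,0,0],[0,0,0],[0,0,0],[0,0,0]],"dr":[[0,0,0],[0,0,0],[0,0,0],[0,0,0]],"gripper":[0,0,0,0]}'>/dev/null; python3 st.py
python3 - <<'E'
from h import *
a=snap("scene","s6.png")[210:350,290:450]
a=cv2.resize(a,(640,560),interpolation=cv2.INTER_CUBIC)
cv2.imwrite("pics/c6.png",a[:,:,::-1])
E
```

```text
jig [0.0599 0.1386] 0.1427 tilt -23.1 F [-0.5  5.4] 0.1 t 15.425
```

View pics/c6.png

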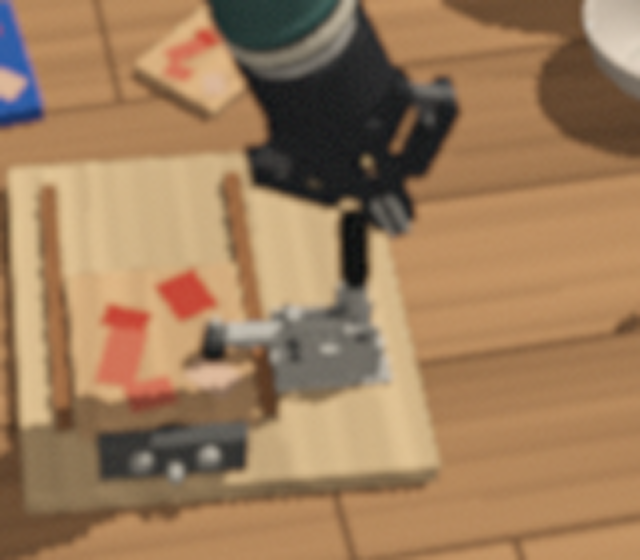

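The handle stands about upright with the arm pad down on the panel. I'll nudge slightly further to confirm it's hard on the stop, and compare with the projected shut tip.

```bash
python3 -m jog '{"translation":[[-0.0001,-0.0015,0],[0,0,0],[0,0,0],[0,0,0]],"dr":[[0,0,0],[0,0,0],[0,0,0],[0,0,0]],"gripper":[0,0,0,0]}'>/dev/null; python3 st.py
python3 - <<'E'
from h import *
J=np.load("jig.npz");p=cams.camera_params("scene")
for a in(.2,.1,0,-.1):
    for r in(.04,.095): print(a,r,(4*(proj(p,np.r_[J["R"]@[.06,.12+r*np.sin(a)]+J["t"],.063+r*np.cos(a)])-[290,210])).round(),end=" ")
E
```

```text
jig [0.0598 0.1384] 0.1428 tilt -23.2 F [1.  9.3] -0.6 t 15.975
0.2 0.04 [374. 268.] 0.2 0.095 [400. 206.] 0.1 0.04 [368. 268.] 0.1 0.095 [384. 206.] 0 0.04 [361. 268.] 0 0.095 [368. 207.] -0.1 0.04 [354. 269.] -0.1 0.095 [352. 208.]
```

It's shut: the grip matches the −0.1 rad projection (352,208) and the force is stiff. I'll retreat and check numerically.

```bash
python3 -m jog '{"translation":[[0.0001,0.0015,0],[0.0002,0.003,0],[0.0009,0.01,0],[0.0027,0.03,0],[0.0045,0.05,0],[0,0,0],[0,0,0]],"dr":[[0,0,0],[0,0,0],[0,0,0],[0,0,0],[0,0,0],[0,0,0],[0,0,0]],"gripper":[0,0,0,0,0,0,0]}'>/dev/null; python3 st.py
python3 - <<'E'
from h import *
a=snap("scene","s7.png")[210:350,290:450]
b=cv2.imread("pics/s6.png")[210:350,290:450,::-1]
for i in(b,a):
    m=i.max(2)<45; print([(4*y,(4*np.flatnonzero(m[y,80:100]).mean()+320).round() if m[y,80:100].any() else None) for y in range(50,72,3)])
E
```

```text
jig [0.0601 0.2305] 0.1424 tilt -23.0 F [-0.9 -0.2] -0.3 t 16.85
[(200, np.float64(339.0)), (212, np.float64(360.0)), (224, np.float64(352.0)), (236, np.float64(352.0)), (248, np.float64(352.0)), (260, np.float64(352.0)), (272, np.float64(352.0)), (284, np.float64(352.0))]
[(200, None), (212, np.float64(352.0)), (224, np.float64(352.0)), (236, np.float64(352.0)), (248, np.float64(352.0)), (260, np.float64(352.0)), (272, np.float64(354.0)), (284, np.float64(352.0))]
```

The handle stayed shut after release, so I'm handing in.

```bash
python3 -c "
from plant import order
print(order.close_job())"
```

```text
the job is handed in; nothing more can be done
None
```

I slid the panel against the rubber stop and pushed the toggle clamp over in one go; it held shut on the panel after release, with no reading above about 14 N, and I handed in the job at about 17 s, with no verdict returned.

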